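# Separate the top tray from a sticking stack and hold it up for loading

### The arm

A 6-joint arm with a two-finger parallel gripper is mounted at the origin on a cart in front of the work surface, level with it; the furniture and walls round the work are solid. World frame = base frame: x ahead of the robot, y to its left, z up, the work surface at z = 0. Lengths are in m, angles in rad, forces in N, time in s.
With the tool pointing down it reaches from about 0.3 to 0.875 m from the base axis. Payload 6.4 kg.
Tool frame: the origin (TCP) lies between the finger pads; the fingertips stand 17 mm ahead of it and the grasp point (between the pads) lies 2 mm behind it; z points along the fingers, y is the line along which they close (so a half turn about z gives the same grasp; the last joint's range is limited). The gripper opens to 88 mm and grips with 3 to 60 N. Pads are 18 mm wide; open, the fingers measure 123 mm over their backs; the gripper's body (75 mm by 187 mm) begins 45 mm behind the grasp point.
Start: joints at [-1.36, 0.181, 1.607, -0, 1.354, -0.206], TCP at [0.233, -0.526, 0.256] pointing down, gripper open.
Joint ranges: [-2.99, 2.99], [-0.89, 2.07], [0.3, 2.58], [-1.14, 4.28], [0, 2.63], [-3.12, 3.12]. Speed limits (rad/s): [2.57, 2.57, 3.01, 3.14, 3.14, 3.14].

### API

Orientations are given as a unit quaternion [x, y, z, w].
In Python, from bench import bot gives the robot as it stands.
- The arm moves only by the tool carry_out, never from a script. Its argument "increments" is a list of rows, each an object of numbers: "hand": the opening, from 0 (shut) to 1 (fully open); "dx", "dy", "dz": the shift along the tool's x, y, z each as a share of 0.02 m, from -1 to 1; "rx", "ry", "rz": the turn, a rotation vector about the tool's x, y, z each as a share of 4 degrees, from -1 to 1. In form: [{"hand": .., "dx": .., "dy": .., "dz": .., "rx": .., "ry": .., "rz": ..}, ...]. A call has 1 to 8 rows; each row shifts and turns the commanded pose from where the row before left it, along the tool's axes as they then stand; what a row does not reach is not made up. A row lasts 1/8 s, in which the tool goes at most 62.5 mm and 10.7 degrees, less where a joint would pass 70% of its speed; a pose out of reach is approached as far as the arm can. A call with a number of a shift or a turn outside -1 to 1 is refused whole. A call with a gripper value outside its range is refused whole. The fingers move at their own pace and stop on an object; the grip force is fixed at half the most. Time passes only in rows, so rows that do not move let the fingers close. It gives the time, the measured TCP pose, the force, the opening and the grip force at its end, in the units of the state.
- bot.sense(): the state, without advancing time (a new reading comes with each control period).
- bot.read_camera(name): name is "side" or "top" or "wrist"; returns (picture, depth): 480x640x3 uint8, red, green, blue; 480x640 float32, m along the optical axis (not along the pixel's ray), 0 where there is no reading.
- bot.camera_info(name): a dict with "fx", "fy", "cx", "cy" (pixels), "R" (3x3) and "t" (3): a world point X has camera coordinates R X + t. Camera axes: x right, y down, z forward; pixel columns grow to the right and rows downward; lengths in m; the calibration is good to about 2 mm. A picture is of the moment at which its call begins: read the wrist's pose just before it. camera_info takes no time and is no camera call; for the wrist camera it gives the pose at the moment of the call.
- bot.finish_job(): hands the job in; it is judged then, once.
The state is a dict: "clock": time; "joints": joint angles; "joint_vel": joint speeds; "tau": joint torques, N m; "tcp_pos": TCP position; "tool_rot": TCP orientation; "force": force on the tool from outside, world axes, zero at the start; "moment": the same for the moment, N m; "finger_gap": opening from 0.0 (shut) to 1.0 (fully open); "grasp_force": force on a finger pad.
Only numpy, scipy, OpenCV 4.12 (cv2) and the standard library are available. Lean on these libraries where they do the work, as an engineer would, in place of code of your own. Each camera call takes 0.05 s, during which the arm holds its last target. There are 200 camera calls.

### The job

The next electrodes need a fresh tray, but the nested trays in the stand stick to one another. Slide the loose separator fork into the stand's groove, fully home, so that it holds the lower trays down, then peel the top tray off by its upright corner grip, lifting that corner first while the opposite corner is still seated. Finish while holding the tray by that grip, level and still, with its underside at least 15 cm above the bench; the fork stays home, the tray below stays in the stack, and the electrodes and the bottle stay where they are.

Things in the scene. Friction and masses are not known exactly. Their poses are not given: they have to be found in the camera images.
- tray_stand: fixed stand with four nested blue trays: grey base 104 x 176 mm, two aluminium side plates, tops at z = 64 mm. Origin: centre of its underside, on the bench. x: direction in which the separator slides in (from the mouth at the robot's right toward its left), y from plate to plate, z up. Flanges: top tray's underside at z = 60, second tray's upper face at z = 53 mm
- slot_mouth (a point): middle between the two groove mouths, stand frame (-46, 0, 57) mm. Each side plate has an inward groove 5.5 mm high (stand z 54.2 to 59.7), from x = -46 to an end stop at x = +36; groove bottoms at y = +-76, ledges reach in to y = +-64.5; flared lead-ins, 10 mm long, stand ahead of the mouths
- separator: loose U-shaped steel fork, 130 to 210 g, flat on the bench, red upright grip. Origin: underside of the 4 mm plate, below the grip; x along the tines, z up. Bridge 34 mm (x -17 to 17) x 148 mm; tines 19 mm wide, outer edges y = +-74, tips at x = +101, last 10 mm 13 mm wide; centre of mass x = +19. Fully home: origin at stand (-65, 0, 54 to 56) mm, x axes parallel
- fork_grip (a point): middle height of the fork's red grip, 20 mm above the plate's underside on its z axis. The grip is a block 24 mm along the fork's x, 16 mm along its y, its top 34 mm above the plate's underside; pinch it from above across the 16 mm
- top_tray: top tray, loose, 50 g, blue formed plastic: flange 88 (x) x 124 (y) mm, 2 mm thick, upper face z = 27; sloping pocket, floor z = 9 mm. Origin: centre of its underside, in the stack at stand z = 35, axes along the stand's. Four hidden snap beads at (+-30, +-35) hold it to the tray below, a few newtons each, free after rising 9 mm. Without the fork home the tray below comes along
- grip_lug (a point): middle height of the upright grip lug at one corner of the top tray: tray frame (-39, 44, 40) mm (mouth side, near the robot). The lug is a block 9 (tray x) x 24 (tray y) mm that rises from the flange (z = 27) to z = 49.5 mm; pinch it from above across its 9 mm
- near_corner (a point): upper face of the top tray's flange at the grip corner: tray frame (-44, 62, 27) mm
- far_corner (a point): upper face of the top tray's flange at the diagonally opposite corner: tray frame (44, -62, 27) mm
- second_tray: the tray just below the top one, loose, 50 g, same shape; its slightly smaller lug hides inside the top tray's hollow lug. Origin: centre of its underside, at stand z = 26 mm. The two trays under it are fixed to the stand
- electrode_a: loose graphite electrode with a rounded tip on a square steel base, 38 x 38 x 56 mm, a bystander; origin: centre of its underside
- electrode_b: loose stepped graphite electrode on a square steel base, 38 x 38 x 52 mm, a bystander; origin: centre of its underside
- cleaner_bottle: loose white bottle with a blue nozzle, 35 mm across, 90 mm tall, a bystander; origin: centre of its underside

How it is judged:
On the way, in this order (a step that is already met when the one before it is completed fails the run):
1. the separator fork is fully home in the stand's groove, with the top tray still seated (x of separator in the frame of tray_stand between -0.069 and -0.061 m and z of separator in the frame of tray_stand between 0.052 and 0.059 m and angle between the x axis of separator and the x axis of tray_stand, either way round below 0.06 rad and z of near_corner in the frame of tray_stand below 0.069 m), for 0.2 s.
2. the grip corner of the top tray is lifted (15 mm or more) while the opposite corner is still seated (up by less than 8 mm) (z of near_corner in the frame of tray_stand above 0.077 m and z of far_corner in the frame of tray_stand below 0.07 m).
At the end, for the whole second after the job is handed in: Fingers hold the top tray by its grip, underside over 150 mm above the bench, tilt under 15 degrees, slower than 30 mm/s, clear of the tray below; second tray seated (6 mm in height, 8 mm sideways, level); separator still in the groove within 7 mm of home; electrodes and bottle within 25 mm (height (world z) of top_tray above 0.15 m and angle between top_tray's own z axis and vertical below 0.26 rad and linear speed of top_tray below 0.03 m/s and contact force between top_tray and the fingers above 0.5 N and contact force between top_tray and second_tray below 0.1 N and distance between grip_lug and the grasp point below 0.05 m and z of second_tray in the frame of tray_stand below 0.032 m and horizontal distance between second_tray and tray_stand below 0.008 m and angle between second_tray's own z axis and vertical below 0.1 rad and x of separator in the frame of tray_stand above -0.072 m and z of separator in the frame of tray_stand between 0.052 and 0.059 m and distance of each of electrode_a, electrode_b, cleaner_bottle from where it was at the start of the episode below 0.025 m); the arm keeps its last pose, push and grip.
It fails at once if the tray below the top one is pulled up out of the stack (by more than 12 mm) (z of second_tray in the frame of tray_stand above 0.038 m).
It fails at once if an electrode or the bottle is moved by more than 25 mm (distance of any of electrode_a, electrode_b, cleaner_bottle from where it was at the start of the episode above 0.025 m).
It also fails if it takes over 58 s, if anything falls off the work surface, if the arm or the gripper's body presses on something with over 40 N, if the wrist force passes 120 N, or if a joint passes its speed limit or range.

## Working session

There is one attempt and no reset: what is moved stays moved. The work goes in short steps, Python scripts to look and compute and a tool call to move; the robot and the scene stay as the last step left them, time stands still between calls to the robot, and variables do not carry over. Pictures are saved under pics/ and viewed, at most 10 in all, crops included, and the job is handed in when it is done.

Besides the shell and the picture viewer there is one more tool, called after "Call:" by a JSON object that holds its "op" and its "data". carry_out: Moves the arm, as the interface text tells. Its arguments: {"type":"object","properties":{"increments":{"type":"array","items":{"type":"object","properties":{"hand":{"type":"number"},"dx":{"type":"number","minimum":-1,"maximum":1},"dy":{"type":"number","minimum":-1,"maximum":1},"dz":{"type":"number","minimum":-1,"maximum":1},"rx":{"type":"number","minimum":-1,"maximum":1},"ry":{"type":"number","minimum":-1,"maximum":1},"rz":{"type":"number","minimum":-1,"maximum":1}}}}},"required":["increments"]}

```bash
ls; mkdir -p pics; cat > h.py <<'E'
import numpy as np, cv2
from bench import bot
def grab(n):
    ci=bot.camera_info(n); im,d=bot.read_camera(n)
    return im,d,ci
def pts(d,ci):
    v,u=np.mgrid[:d.shape[0],:d.shape[1]]
    c=np.stack([(u-ci['cx'])/ci['fx']*d,(v-ci['cy'])/ci['fy']*d,d],-1)
    return (c-np.array(ci['t']))@np.array(ci['R'])
E
python3 - <<'E'
from h import *
s=bot.sense();print({k:np.round(v,3) for k,v in s.items()})
for n in ['top','side']:
    im,d,ci=grab(n);cv2.imwrite(f'pics/{n}0.png',im[...,::-1]);np.savez(f'{n}0.npz',im=im,d=d,**ci)
    R=np.array(ci['R']);print(n,ci['fx'],-R.T@ci['t'],R.round(2).tolist(),(d==0).mean())
E
```

```text
pics
{'clock': np.float64(0.0), 'joints': array([-1.36 ,  0.182,  1.608,  0.   ,  1.354, -0.206]), 'joint_vel': array([ 0.   , -0.001, -0.001,  0.001, -0.001,  0.001]), 'tau': array([-2.0000e-03, -4.3387e+01, -3.4186e+01,  7.0000e-02,  3.9000e-02,
       -0.0000e+00]), 'tcp_pos': array([ 0.233, -0.525,  0.255]), 'tool_rot': array([ 0.978,  0.207,  0.   , -0.001]), 'force': array([ 0.254, -0.588, -0.393]), 'moment': array([-0.016,  0.031, -0.017]), 'grasp_force': np.float64(0.0), 'finger_gap': np.float64(0.999)}
top 591.0048227180616 [ 0.46604773 -0.09131453  1.10770368] [[-0.02, -1.0, 0.0], [-0.99, 0.02, -0.11], [0.11, -0.0, -0.99]] 0.0039453125
side 479.82377942411614 [ 0.45292519 -0.7551236   0.59184764] [[0.99, -0.13, 0.01], [-0.07, -0.59, -0.8], [0.11, 0.79, -0.6]] 0.056448567708333335
```

View pics/top0.png

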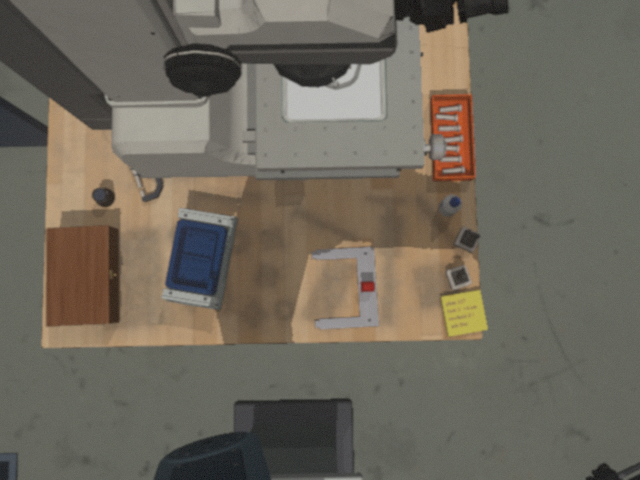

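View pics/side0.png

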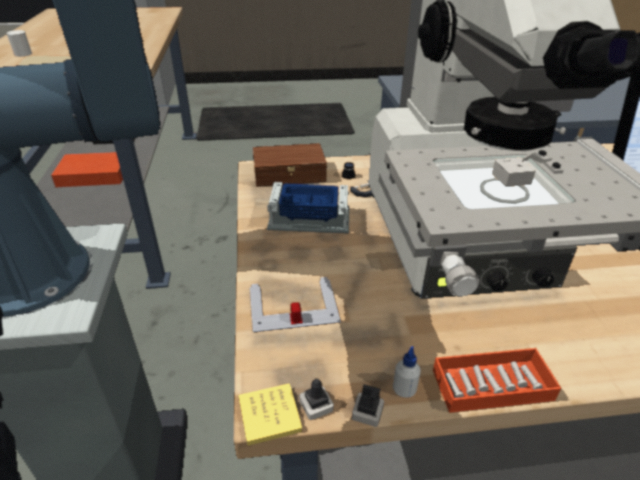

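The top view (image up = +x, left = +y) shows the stand at about (200,260) and the fork at about (345,290) with its red grip at (368,286). Its tines point toward the stand. The electrodes are at (467,240) and (457,277), the bottle is at (451,205), and the microscope stage is above row 180. Next I'll measure these.

```bash
cat > m.py <<'E'
from h import *
def rect(P,m):
    p=P[m][:,:2].astype(np.float32)*1000
    (c,s,a)=cv2.minAreaRect(p); return np.round(c,1),np.round(s,1),round(a,2)
if __name__=='__main__':
  for n in ['top','side']:
    z=np.load(n+'0.npz');ci={k:z[k] for k in z};im=z['im'].astype(int);d=z['d'];P=pts(d,ci)
    r,g,b=im[...,0],im[...,1],im[...,2]
    V,U=np.mgrid[:480,:640]
    if n=='top': wf=(U>300)&(U<390)&(V>235)&(V<335);ws=(U>150)&(U<245)&(V>200)&(V<315)
    else: wf=(U>240)&(U<350)&(V>265)&(V<340);ws=(U>262)&(U<358)&(V>175)&(V<238)
    red=wf&(r>120)&(g<70)
    print(n,'bench z',np.median(P[...,2][(U>300)&(U<330)&(V>270)&(V<310)]) if n=='top' else '')
    q=P[red];print(' red',red.sum(),q.mean(0).round(4),np.percentile(q[:,2],[5,50,95]).round(4)); 
    t=red&(P[...,2]>0.028);print(' redtop',rect(P,t))
    sat=im.max(-1)-im.min(-1)
    fk=wf&(sat<32)&(im.mean(-1)>100)&(P[...,2]<0.012)&(P[...,2]>-.004)
    k=cv2.connectedComponentsWithStats(fk.astype(np.uint8));i=1+k[2][1:,4].argmax();fk=k[1]==i
    print(' fork',fk.sum(),rect(P,fk),np.median(P[fk][:,2]))
    bl=ws&(b>r+35)
    f=bl&(P[...,2]>0.056)&(P[...,2]<0.068);print(' flange',f.sum(),rect(P,f),np.median(P[f][:,2]))
    l=bl&(P[...,2]>0.074);print(' lug',l.sum(),rect(P,l),P[l].mean(0).round(4),P[l][:,2].max())
    pl=ws&(sat<40)&(im.mean(-1)>110)&(P[...,2]>0.058)&(P[...,2]<.07)
    k=cv2.connectedComponentsWithStats(pl.astype(np.uint8))
    for i in range(1,k[0]):
        if k[2][i,4]>40: print(' plate',k[2][i,4],rect(P,k[1]==i),P[k[1]==i].mean(0).round(4))
    st=ws&(P[...,2]>0.02)&(P[...,2]<.09);print(' stand>20mm',rect(P,st))
    if n=='top':
        for nm,(u0,u1,v0,v1) in dict(bot=(438,466,190,218),eb=(454,482,226,254),ea=(442,472,262,290)).items():
            m=(U>u0)&(U<u1)&(V>v0)&(V<v1)&(P[...,2]>.02);print(' ',nm,P[m].mean(0).round(3),P[m][:,2].max())
        m=(V>60)&(V<182)&(U>110)&(U<430);print(' scope min x by z',[ (zz,round(float(np.percentile(P[m&(abs(P[...,2]-zz)<.02)][:,0],1)),3)) for zz in (.06,.1,.14,.18,.22,.26,.3) if (m&(abs(P[...,2]-zz)<.02)).sum()>20])
E
python3 m.py
```

```text
top bench z -0.0014093908669501004
 red 83 [ 0.4916 -0.1761  0.0319] [0.0286 0.032  0.036 ]
 redtop (array([ 491.7, -175.6]), array([18.5, 12.8]), 89.18)
 fork 2198 (array([ 492. , -134.4]), array([149.9, 118.4]), 2.14) 0.0023432610502657266
 flange 698 (array([550. , 131.8]), array([ 84.6, 120.7]), 78.85) 0.060887060851513713
 lug 49 (array([478.7,  10. ]), array([203.1,  20.2]), 77.23) [0.497  0.0832 0.1876] 1.1077036804104097
 plate 526 (array([621.3, 114.8]), array([99.5, 17.9]), 79.52) [0.6214 0.1157 0.063 ]
 plate 480 (array([478.5, 146.9]), array([88.7, 17.4]), 79.28) [0.4787 0.1482 0.0629]
 stand>20mm (array([549.6, 128. ]), array([101.1, 168.2]), 79.42)
  bot [ 0.636 -0.326  0.057] 1.1077036804104097
  eb [ 0.576 -0.361  0.039] 1.1077036804104097
  ea [ 0.506 -0.339  0.049] 1.1077036804104097
 scope min x by z [(0.06, 0.702), (0.1, 0.702), (0.14, 0.667), (0.18, 0.666), (0.22, 0.672), (0.26, 0.776), (0.3, 0.77)]
side bench z 
 red 92 [ 0.4916 -0.1817  0.0303] [0.0073 0.0332 0.0354]
 redtop (array([ 492.7, -181.1]), array([20.4, 14.9]), 85.5)
 fork 1896 (array([ 492.2, -137.3]), array([150.3, 119.1]), 2.27) 0.004173280301298038
 flange 470 (array([549.1, 129.4]), array([ 91.4, 120.6]), 79.63) 0.06140208674622745
 lug 69 (array([ 470.7, -325.1]), array([860.5,  22.9]), 86.11) [0.499  0.0853 0.0887] 0.5918476422246857
 plate 190 (array([476.7, 137.1]), array([101.6,  18.4]), 78.32) [0.4771 0.1384 0.0642]
 plate 199 (array([620.1, 109.3]), array([98.4, 17. ]), 80.13) [0.6207 0.1084 0.0643]
 stand>20mm (array([546.5, 174.2]), array([180.4, 232.6]), 1.23)
```

```bash
cat > plan.py <<'E'
import sys,json,numpy as np
from scipy.spatial.transform import Rotation as Ro
from bench import bot
def down(yaw): # tool y at 'yaw' degrees, tool z down
    a=np.radians(yaw); y=np.array([np.cos(a),np.sin(a),0]); z=np.array([0,0,-1.]); return Ro.from_matrix(np.c_[np.cross(y,z),y,z])
def plan(tgt,Rt,n=None,hand=1):
    s=bot.sense(); p=np.array(s['tcp_pos']); R=Ro.from_quat(s['tool_rot']); tgt=np.array(tgt)
    w=(R.inv()*Rt).as_rotvec(degrees=True)
    if n is None: n=int(np.ceil(max(np.abs(w).max()/4,np.linalg.norm(tgt-p)/.02)))
    rows=[]
    for i in range(n):
        d=R.inv().apply((tgt-p)/(n-i))/.02; ww=(R.inv()*Rt).as_rotvec(degrees=True)/(n-i)/4
        v=np.round(np.r_[d,ww],3); rows.append(v)
        p=p+R.apply(v[:3]*.02); R=R*Ro.from_rotvec(v[3:]*4,degrees=True)
    print(n,'rows');[print(i,dict(zip(('dx','dy','dz','rx','ry','rz'),r.tolist()))) for i,r in enumerate(rows)]
    print('end',p.round(4))
if __name__=='__main__':
    a=[float(x) for x in sys.argv[1:]]; plan(a[:3],down(a[3]),int(a[4]) if len(a)>4 else None)
E
python3 plan.py 0.493 -0.178 0.2 2.2 24
```

```text
24 rows
0 {'dx': 0.789, 'dy': -0.442, 'dz': 0.115, 'rx': -0.001, 'ry': -0.001, 'rz': -0.712}
1 {'dx': 0.81, 'dy': -0.402, 'dz': 0.115, 'rx': -0.001, 'ry': -0.001, 'rz': -0.712}
2 {'dx': 0.829, 'dy': -0.361, 'dz': 0.115, 'rx': -0.001, 'ry': -0.001, 'rz': -0.712}
3 {'dx': 0.846, 'dy': -0.32, 'dz': 0.115, 'rx': -0.001, 'ry': -0.001, 'rz': -0.712}
4 {'dx': 0.861, 'dy': -0.277, 'dz': 0.115, 'rx': -0.001, 'ry': -0.001, 'rz': -0.712}
5 {'dx': 0.873, 'dy': -0.234, 'dz': 0.115, 'rx': -0.001, 'ry': -0.001, 'rz': -0.712}
6 {'dx': 0.884, 'dy': -0.191, 'dz': 0.115, 'rx': -0.001, 'ry': -0.001, 'rz': -0.712}
7 {'dx': 0.892, 'dy': -0.147, 'dz': 0.115, 'rx': -0.001, 'ry': -0.001, 'rz': -0.712}
8 {'dx': 0.898, 'dy': -0.102, 'dz': 0.115, 'rx': -0.001, 'ry': -0.0, 'rz': -0.711}
9 {'dx': 0.902, 'dy': -0.057, 'dz': 0.115, 'rx': -0.001, 'ry': -0.0, 'rz': -0.712}
10 {'dx': 0.904, 'dy': -0.012, 'dz': 0.115, 'rx': -0.001, 'ry': -0.001, 'rz': -0.711}
11 {'dx': 0.904, 'dy': 0.032, 'dz': 0.115, 'rx': -0.001, 'ry': -0.0, 'rz': -0.712}
12 {'dx': 0.901, 'dy': 0.077, 'dz': 0.115, 'rx': -0.001, 'ry': -0.0, 'rz': -0.7
[... 239 characters left out ...]
rz': -0.712}
16 {'dx': 0.868, 'dy': 0.254, 'dz': 0.114, 'rx': -0.001, 'ry': -0.0, 'rz': -0.711}
17 {'dx': 0.854, 'dy': 0.296, 'dz': 0.115, 'rx': -0.0, 'ry': -0.001, 'rz': -0.712}
18 {'dx': 0.839, 'dy': 0.338, 'dz': 0.114, 'rx': -0.001, 'ry': -0.0, 'rz': -0.711}
19 {'dx': 0.821, 'dy': 0.38, 'dz': 0.114, 'rx': -0.0, 'ry': -0.001, 'rz': -0.712}
20 {'dx': 0.801, 'dy': 0.42, 'dz': 0.115, 'rx': -0.001, 'ry': -0.0, 'rz': -0.711}
21 {'dx': 0.779, 'dy': 0.459, 'dz': 0.114, 'rx': -0.0, 'ry': -0.001, 'rz': -0.712}
22 {'dx': 0.755, 'dy': 0.497, 'dz': 0.115, 'rx': -0.001, 'ry': -0.0, 'rz': -0.711}
23 {'dx': 0.73, 'dy': 0.534, 'dz': 0.114, 'rx': -0.0, 'ry': -0.001, 'rz': -0.712}
end [ 0.493 -0.178  0.2  ]
```

Call:
{"op": "carry_out", "data": {"increments": [{"hand": 1, "dx": 0.79, "dy": -0.44, "dz": 0.11, "rz": -0.71}, {"hand": 1, "dx": 0.81, "dy": -0.4, "dz": 0.11, "rz": -0.71}, {"hand": 1, "dx": 0.83, "dy": -0.36, "dz": 0.11, "rz": -0.71}, {"hand": 1, "dx": 0.85, "dy": -0.32, "dz": 0.11, "rz": -0.71}, {"hand": 1, "dx": 0.86, "dy": -0.28, "dz": 0.11, "rz": -0.71}, {"hand": 1, "dx": 0.87, "dy": -0.23, "dz": 0.11, "rz": -0.71}, {"hand": 1, "dx": 0.88, "dy": -0.19, "dz": 0.11, "rz": -0.71}, {"hand": 1, "dx": 0.89, "dy": -0.15, "dz": 0.11, "rz": -0.71}]}}

```text
$.increments[0]: bad value
```

Call:
{"op": "carry_out", "data": {"increments": [{"hand": 1, "dx": 0.9, "dy": -0.1, "dz": 0.11, "rz": -0.71}, {"hand": 1, "dx": 0.9, "dy": -0.06, "dz": 0.11, "rz": -0.71}, {"hand": 1, "dx": 0.9, "dy": -0.01, "dz": 0.11, "rz": -0.71}, {"hand": 1, "dx": 0.9, "dy": 0.03, "dz": 0.11, "rz": -0.71}, {"hand": 1, "dx": 0.9, "dy": 0.08, "dz": 0.11, "rz": -0.71}, {"hand": 1, "dx": 0.9, "dy": 0.12, "dz": 0.11, "rz": -0.71}, {"hand": 1, "dx": 0.89, "dy": 0.17, "dz": 0.11, "rz": -0.71}, {"hand": 1, "dx": 0.88, "dy": 0.21, "dz": 0.11, "rz": -0.71}]}}

```text
$.increments[0]: bad value
```

Call:
{"op": "carry_out", "data": {"increments": [{"hand": 1, "dx": 0.87, "dy": 0.25, "dz": 0.11, "rz": -0.71}, {"hand": 1, "dx": 0.85, "dy": 0.3, "dz": 0.11, "rz": -0.71}, {"hand": 1, "dx": 0.84, "dy": 0.34, "dz": 0.11, "rz": -0.71}, {"hand": 1, "dx": 0.82, "dy": 0.38, "dz": 0.11, "rz": -0.71}, {"hand": 1, "dx": 0.8, "dy": 0.42, "dz": 0.11, "rz": -0.71}, {"hand": 1, "dx": 0.78, "dy": 0.46, "dz": 0.11, "rz": -0.71}, {"hand": 1, "dx": 0.76, "dy": 0.5, "dz": 0.11, "rz": -0.71}, {"hand": 1, "dx": 0.73, "dy": 0.53, "dz": 0.11, "rz": -0.71}]}}

```text
$.increments[0]: bad value
```

```bash
python3 - <<'E'
from h import *
im,d,ci=grab('wrist');cv2.imwrite('pics/w1.png',im[...,::-1]);np.savez('w1.npz',im=im,d=d,**ci)
P=pts(d,ci);i=im.astype(int)
R=np.array(ci['R']);print(ci['fx'],(-R.T@ci['t']).round(3),R.round(2).tolist())
red=(i[...,0]>110)&(i[...,1]<70)&(i[...,2]<80);q=P[red&(P[...,2]>.028)]
print(bot.sense()['tcp_pos'],red.sum(),q.mean(0).round(4),cv2.minAreaRect(q[:,:2].astype(np.float32)*1000))
E
python3 plan.py 0.493 -0.178 0.2 2.2 1
```

```text
341.9584859493787 [ 0.306 -0.492  0.383] [[0.41, -0.91, -0.0], [-0.87, -0.39, 0.3], [-0.28, -0.12, -0.95]]
[ 0.23272396 -0.52540294  0.25507018] 0 [nan nan nan] ((0.0, 0.0), (0.0, 0.0), 0.0)
1 rows
0 {'dx': 18.931, 'dy': -10.611, 'dz': 2.772, 'rx': -0.013, 'ry': -0.014, 'rz': -17.08}
end [ 0.493 -0.178  0.2  ]<stdin>:6: RuntimeWarning: Mean of empty slice.
  ret = um.true_divide(
```

View pics/w1.png

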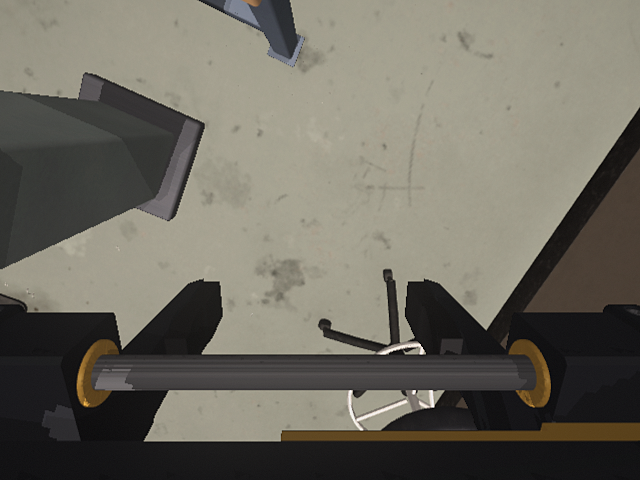

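The call was refused, so each row probably needs all seven keys. This wrist picture only shows the floor, with the open fingers at about (200,350) and (440,350).

Call:
{"op": "carry_out", "data": {"increments": [{"hand": 1, "dx": 0.79, "dy": -0.44, "dz": 0.11, "rx": 0, "ry": 0, "rz": -0.71}, {"hand": 1, "dx": 0.81, "dy": -0.4, "dz": 0.11, "rx": 0, "ry": 0, "rz": -0.71}, {"hand": 1, "dx": 0.83, "dy": -0.36, "dz": 0.11, "rx": 0, "ry": 0, "rz": -0.71}, {"hand": 1, "dx": 0.85, "dy": -0.32, "dz": 0.11, "rx": 0, "ry": 0, "rz": -0.71}, {"hand": 1, "dx": 0.86, "dy": -0.28, "dz": 0.11, "rx": 0, "ry": 0, "rz": -0.71}, {"hand": 1, "dx": 0.87, "dy": -0.23, "dz": 0.11, "rx": 0, "ry": 0, "rz": -0.71}, {"hand": 1, "dx": 0.88, "dy": -0.19, "dz": 0.11, "rx": 0, "ry": 0, "rz": -0.71}, {"hand": 1, "dx": 0.89, "dy": -0.15, "dz": 0.11, "rx": 0, "ry": 0, "rz": -0.71}]}}

```text
clock: 1.15
tcp_pos: [0.3203, -0.4093, 0.238]
tool_rot: [0.918, 0.397, 0.0, 0.0]
force: [-0.8, 0.5, -0.4]
finger_gap: 1.002
grasp_force: 0.0
```

Call:
{"op": "carry_out", "data": {"increments": [{"hand": 1, "dx": 0.9, "dy": -0.1, "dz": 0.11, "rx": 0, "ry": 0, "rz": -0.71}, {"hand": 1, "dx": 0.9, "dy": -0.06, "dz": 0.11, "rx": 0, "ry": 0, "rz": -0.71}, {"hand": 1, "dx": 0.9, "dy": -0.01, "dz": 0.11, "rx": 0, "ry": 0, "rz": -0.71}, {"hand": 1, "dx": 0.9, "dy": 0.03, "dz": 0.11, "rx": 0, "ry": 0, "rz": -0.71}, {"hand": 1, "dx": 0.9, "dy": 0.08, "dz": 0.11, "rx": 0, "ry": 0, "rz": -0.71}, {"hand": 1, "dx": 0.9, "dy": 0.12, "dz": 0.11, "rx": 0, "ry": 0, "rz": -0.71}, {"hand": 1, "dx": 0.89, "dy": 0.17, "dz": 0.11, "rx": 0, "ry": 0, "rz": -0.71}, {"hand": 1, "dx": 0.88, "dy": 0.21, "dz": 0.11, "rx": 0, "ry": 0, "rz": -0.71}]}}

```text
clock: 2.15
tcp_pos: [0.4073, -0.2937, 0.2204]
tool_rot: [0.822, 0.57, -0.0, 0.0]
force: [-0.1, 0.2, 0.0]
finger_gap: 1.001
grasp_force: 0.0
```

Call:
{"op": "carry_out", "data": {"increments": [{"hand": 1, "dx": 0.87, "dy": 0.25, "dz": 0.11, "rx": 0, "ry": 0, "rz": -0.71}, {"hand": 1, "dx": 0.85, "dy": 0.3, "dz": 0.11, "rx": 0, "ry": 0, "rz": -0.71}, {"hand": 1, "dx": 0.84, "dy": 0.34, "dz": 0.11, "rx": 0, "ry": 0, "rz": -0.71}, {"hand": 1, "dx": 0.82, "dy": 0.38, "dz": 0.11, "rx": 0, "ry": 0, "rz": -0.71}, {"hand": 1, "dx": 0.8, "dy": 0.42, "dz": 0.11, "rx": 0, "ry": 0, "rz": -0.71}, {"hand": 1, "dx": 0.78, "dy": 0.46, "dz": 0.11, "rx": 0, "ry": 0, "rz": -0.71}, {"hand": 1, "dx": 0.76, "dy": 0.5, "dz": 0.11, "rx": 0, "ry": 0, "rz": -0.71}, {"hand": 1, "dx": 0.73, "dy": 0.53, "dz": 0.11, "rx": 0, "ry": 0, "rz": -0.71}]}}

```text
clock: 3.15
tcp_pos: [0.4944, -0.178, 0.2028]
tool_rot: [0.693, 0.721, 0.0, 0.0]
force: [0.9, -0.6, 0.3]
finger_gap: 0.999
grasp_force: 0.0
```

```bash
python3 - <<'E'
from h import *
from m import rect
im,d,ci=grab('wrist');cv2.imwrite('pics/w2.png',im[...,::-1]);np.savez('w2.npz',im=im,d=d,**ci)
P=pts(d,ci);i=im.astype(int)
red=(i[...,0]>110)&(i[...,1]<70)&(i[...,2]<80);q=P[red&(P[...,2]>.030)]
print(bot.sense()['tcp_pos'],red.sum(),q.mean(0).round(4),rect(P,red&(P[...,2]>.030)),np.median(q[:,2]))
sat=i.max(-1)-i.min(-1)
fk=(sat<32)&(i.mean(-1)>90)&(P[...,2]<.014)&(P[...,2]>-.006)&(abs(P[...,0]-.493)<.1)&(P[...,1]>-.22)&(P[...,1]<-.05)
k=cv2.connectedComponentsWithStats(fk.astype(np.uint8))
for j in range(1,k[0]):
    if k[2][j,4]>300: print(k[2][j],rect(P,k[1]==j),np.median(P[k[1]==j][:,2]))
E
```

```text
[ 0.49504421 -0.17654574  0.20246999] 589 [ 0.4937 -0.1756  0.034 ] (array([ 571.2, -224.5]), array([ 65.2, 291.7]), 44.68) 0.03293229761832343
[ 231   98  163  127 8027] (array([ 491.7, -134.9]), array([149. , 118.6]), 1.92) 0.003385863378399036
```

View pics/w2.png

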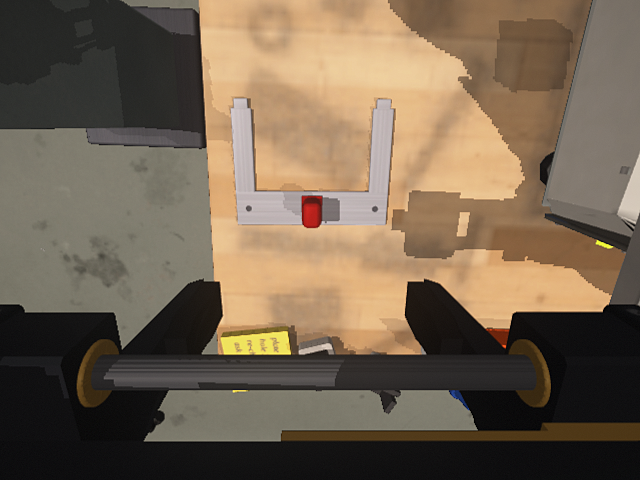

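The wrist view shows the fork's bridge at about (312,207), the red grip at (312,211), and tine tips at (240,103) and (383,103). The fork rectangle measures 149 x 118.6 mm (148 x 118 given), which puts its origin at (493, -177) mm, yaw 92°. Now I'll go down to it.

Call:
{"op": "carry_out", "data": {"increments": [{"hand": 1, "dx": -0.02, "dy": -0.1, "dz": 0.98, "rx": 0, "ry": 0, "rz": 0}, {"hand": 1, "dx": 0, "dy": 0, "dz": 0.98, "rx": 0, "ry": 0, "rz": 0}, {"hand": 1, "dx": 0, "dy": 0, "dz": 0.98, "rx": 0, "ry": 0, "rz": 0}, {"hand": 1, "dx": 0, "dy": 0, "dz": 0.98, "rx": 0, "ry": 0, "rz": 0}, {"hand": 0.6, "dx": 0, "dy": 0, "dz": 0.98, "rx": 0, "ry": 0, "rz": 0}, {"hand": 0.6, "dx": 0, "dy": 0, "dz": 0.98, "rx": 0, "ry": 0, "rz": 0}, {"hand": 0.6, "dx": 0, "dy": 0, "dz": 0.98, "rx": 0, "ry": 0, "rz": 0}, {"hand": 0.6, "dx": 0, "dy": 0, "dz": 0.7, "rx": 0, "ry": 0, "rz": 0}]}}

```text
clock: 4.2
tcp_pos: [0.4915, -0.1793, 0.0508]
tool_rot: [0.694, 0.72, -0.0, -0.0]
force: [0.4, -0.2, 0.2]
finger_gap: 0.604
grasp_force: 0.0
```

Call:
{"op": "carry_out", "data": {"increments": [{"hand": 0.6, "dx": 0.08, "dy": 0.05, "dz": 0.7, "rx": 0, "ry": 0, "rz": 0}, {"hand": 0.6, "dx": 0, "dy": 0, "dz": 0.55, "rx": 0, "ry": 0, "rz": 0}, {"hand": 0, "dx": 0, "dy": 0, "dz": 0, "rx": 0, "ry": 0, "rz": 0}, {"hand": 0, "dx": 0, "dy": 0, "dz": 0, "rx": 0, "ry": 0, "rz": 0}, {"hand": 0, "dx": 0, "dy": 0, "dz": 0, "rx": 0, "ry": 0, "rz": 0}, {"hand": 0, "dx": 0, "dy": 0, "dz": 0, "rx": 0, "ry": 0, "rz": 0}]}}

```text
clock: 4.95
tcp_pos: [0.4929, -0.1781, 0.0272]
tool_rot: [0.694, 0.72, 0.0, 0.0]
force: [-0.7, 0.9, 1.2]
finger_gap: 0.18
grasp_force: 30.0
```

Call:
{"op": "carry_out", "data": {"increments": [{"hand": 0, "dx": 0, "dy": 0, "dz": -0.6, "rx": 0, "ry": 0, "rz": 0}, {"hand": 0, "dx": 0, "dy": 0, "dz": -1, "rx": 0, "ry": 0, "rz": 0}, {"hand": 0, "dx": 0, "dy": 0, "dz": -1, "rx": 0, "ry": 0, "rz": 0}, {"hand": 0, "dx": 0, "dy": 0, "dz": -1, "rx": 0, "ry": 0, "rz": 0}]}}

```text
clock: 5.45
tcp_pos: [0.4926, -0.1778, 0.1]
tool_rot: [0.694, 0.72, 0.0, 0.0]
force: [-0.5, 0.2, -2.2]
finger_gap: 0.181
grasp_force: 30.0
```

```bash
python3 plan.py 0.513 -0.067 0.100 -10.6 8
```

```text
8 rows
0 {'dx': 0.688, 'dy': 0.152, 'dz': -0.0, 'rx': 0.0, 'ry': 0.0, 'rz': 0.395}
1 {'dx': 0.691, 'dy': 0.133, 'dz': -0.0, 'rx': 0.0, 'ry': 0.0, 'rz': 0.395}
2 {'dx': 0.695, 'dy': 0.114, 'dz': -0.0, 'rx': 0.001, 'ry': 0.0, 'rz': 0.395}
3 {'dx': 0.698, 'dy': 0.095, 'dz': -0.0, 'rx': 0.0, 'ry': 0.0, 'rz': 0.395}
4 {'dx': 0.7, 'dy': 0.076, 'dz': -0.0, 'rx': 0.001, 'ry': 0.0, 'rz': 0.395}
5 {'dx': 0.702, 'dy': 0.057, 'dz': -0.0, 'rx': 0.0, 'ry': 0.001, 'rz': 0.395}
6 {'dx': 0.703, 'dy': 0.037, 'dz': -0.001, 'rx': 0.001, 'ry': 0.0, 'rz': 0.395}
7 {'dx': 0.704, 'dy': 0.018, 'dz': -0.0, 'rx': 0.0, 'ry': 0.001, 'rz': 0.396}
end [ 0.513 -0.067  0.1  ]
```

Call:
{"op": "carry_out", "data": {"increments": [{"hand": 0, "dx": 0.69, "dy": 0.15, "dz": 0, "rx": 0, "ry": 0, "rz": 0.4}, {"hand": 0, "dx": 0.69, "dy": 0.13, "dz": 0, "rx": 0, "ry": 0, "rz": 0.4}, {"hand": 0, "dx": 0.7, "dy": 0.11, "dz": 0, "rx": 0, "ry": 0, "rz": 0.4}, {"hand": 0, "dx": 0.7, "dy": 0.1, "dz": 0, "rx": 0, "ry": 0, "rz": 0.4}, {"hand": 0, "dx": 0.7, "dy": 0.08, "dz": 0, "rx": 0, "ry": 0, "rz": 0.39}, {"hand": 0, "dx": 0.7, "dy": 0.06, "dz": 0, "rx": 0, "ry": 0, "rz": 0.39}, {"hand": 0, "dx": 0.7, "dy": 0.04, "dz": 0, "rx": 0, "ry": 0, "rz": 0.39}, {"hand": 0, "dx": 0.7, "dy": 0.02, "dz": 0, "rx": 0, "ry": 0, "rz": 0.39}]}}

```text
clock: 6.45
tcp_pos: [0.5133, -0.0666, 0.0994]
tool_rot: [0.77, 0.638, 0.0, 0.0]
force: [0.1, -1.3, -2.1]
finger_gap: 0.18
grasp_force: 30.0
```

```bash
cat > look.py <<'E'
from h import *
import sys
for n in ['wrist','side','top']:
    s=bot.sense();im,d,ci=grab(n);cv2.imwrite(f'pics/{n}_{sys.argv[1]}.png',im[...,::-1]);np.savez(f'{n}_{sys.argv[1]}.npz',im=im,d=d,tcp=s['tcp_pos'],**ci)
print(s['tcp_pos'].round(4) if hasattr(s['tcp_pos'],'round') else s['tcp_pos'],s['tool_rot'])
E
python3 look.py a
```

```text
[ 0.5133 -0.0661  0.0992] [ 7.68978543e-01  6.39274577e-01  1.19775441e-04 -2.61521038e-05]
```

View pics/wrist_a.png

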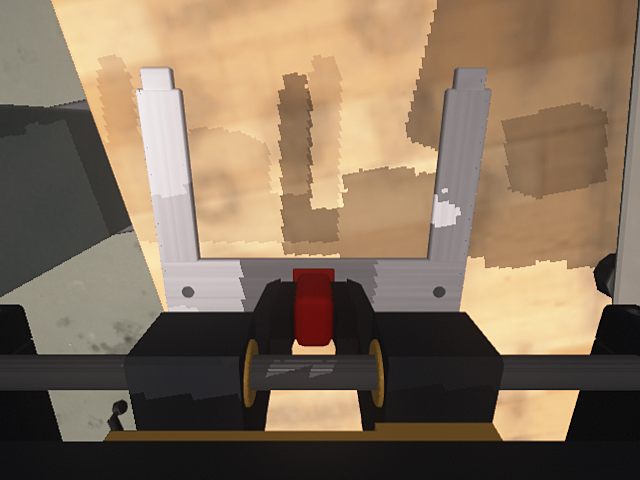

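The wrist view shows the fork gripped squarely, with tine tips at (157,75) and (471,75), but the stand is out of view. So I'll compare fork and stand within the same fixed camera, where calibration bias cancels.

```bash
cat > rel.py <<'E'
from h import *
from m import rect
import sys
def comps(m,P,name,mn=60):
    k=cv2.connectedComponentsWithStats(m.astype(np.uint8))
    for i in range(1,k[0]):
        if k[2][i,4]>mn: print('  ',name,k[2][i].tolist(),rect(P,k[1]==i),'z',np.median(P[k[1]==i][:,2]).round(4))
for n in ['top','side','wrist']:
    z=np.load(f'{n}_{sys.argv[1]}.npz');ci={k:z[k] for k in z};im=z['im'].astype(int);d=z['d'];P=pts(d,ci)
    sat=im.max(-1)-im.min(-1);X,Y,Z=P[...,0],P[...,1],P[...,2]
    g=(sat<40)&(im.mean(-1)>85)&(X>.4)&(X<.67)
    print(n)
    if n!='wrist':
        comps(g&(Z>.058)&(Z<.07)&(Y>.06)&(Y<.2),P,'plate')
        b=(im[...,2]>im[...,0]+35)&(X>.4)&(X<.67)&(Y>.04)&(Y<.22); comps(b&(Z>.056)&(Z<.068),P,'flange'); comps(b&(Z>.076)&(Z<.095),P,'lug',8)
    comps(g&(Z>.066)&(Z<.09)&(Y>-.12)&(Y<.06),P,'fork')
E
python3 rel.py a
```

```text
top
   plate [177, 208, 57, 18, 524] (array([621.4, 114.9]), array([100.1,  18. ]), 79.2) z 0.0629
   plate [161, 289, 56, 19, 539] (array([477.6, 142.2]), array([99.8, 17.6]), 79.17) z 0.0631
   flange [212, 241, 10, 31, 157] (array([550.3,  93.7]), array([11.2, 53.5]), 82.53) z 0.0606
   lug [206, 278, 7, 14, 67] (array([499.4, 103.4]), array([ 9.5, 22.6]), 85.84) z 0.0827
   fork [246, 298, 36, 15, 349] (array([462.2,   9.3]), array([60. , 18.8]), 79.38) z 0.0749
   fork [288, 300, 21, 13, 209] (array([459.3, -49.7]), array([35. , 18.8]), 79.44) z 0.0749
side
   fork [259, 213, 85, 40, 1231] (array([521.2, -26.5]), array([117.9, 148. ]), 79.19) z 0.0762
wrist
   fork [136, 67, 356, 245, 27767] (array([522.4, -21.1]), array([112.8, 148.5]), 79.37) z 0.0756
```

View pics/top_a.png

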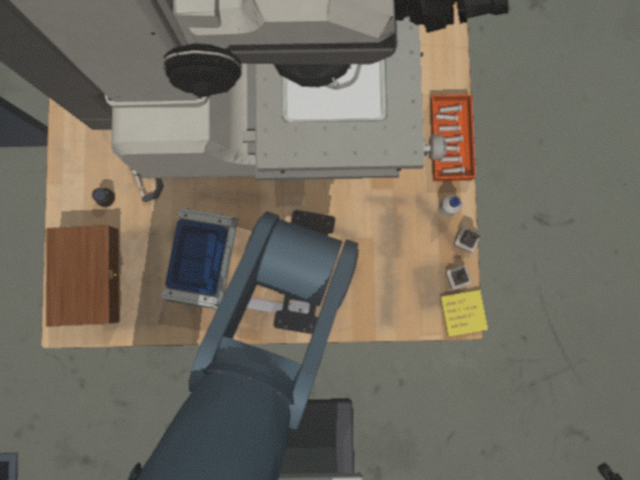

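Top view: the plates' midpoint is (549.5, 128.6) with yaw 79.2°. Three estimates agree that the fork sits about 1.2 mm off laterally at yaw 79.3°, with its top face at z ≈ 76. The stand is visible at (200,258), and the near tine is at (262,305). I'll lower it, correct the offset, approach, and recheck the height.

Call:
{"op": "carry_out", "data": {"increments": [{"hand": 0, "dx": 0.5, "dy": -0.06, "dz": 0.5, "rx": 0, "ry": 0, "rz": 0.04}, {"hand": 0, "dx": 0.5, "dy": 0, "dz": 0.35, "rx": 0, "ry": 0, "rz": 0}, {"hand": 0, "dx": 0.2, "dy": 0, "dz": 0, "rx": 0, "ry": 0, "rz": 0}, {"hand": 0, "dx": 0, "dy": 0, "dz": 0, "rx": 0, "ry": 0, "rz": 0}]}}

```text
clock: 7.1
tcp_pos: [0.5166, -0.043, 0.0816]
tool_rot: [0.77, 0.638, -0.0, -0.0]
force: [0.4, -0.7, -1.6]
finger_gap: 0.177
grasp_force: 30.0
```

```bash
python3 look.py b; python3 - <<'E'
from h import *
from m import rect
u=np.array([.1874,.9823]);v=np.array([-.9823,.1874])
for n in ['top','side','wrist']:
    z=np.load(f'{n}_b.npz');ci={k:z[k] for k in z};im=z['im'].astype(int);d=z['d'];P=pts(d,ci)
    sat=im.max(-1)-im.min(-1);X,Y,Z=P[...,0],P[...,1],P[...,2]
    q=P[...,:2]-np.array([.5495,.12855]);U=q@u;V=q@v
    g=(sat<40)&(im.mean(-1)>85)
    ft=g&(U<-.065)&(U>-.2)&(abs(V)<.085)&(Z>.045)&(Z<.075)
    A=np.c_[U[ft],V[ft],np.ones(ft.sum())];zz=Z[ft];w=np.ones(len(zz),bool)
    for _ in range(4):
        c=np.linalg.lstsq(A[w],zz[w],rcond=None)[0];r=zz-A@c;w=abs(r)<2.5*max(np.std(r[w]),3e-4)
    print(n,ft.sum(),'plane',c.round(4),'z at tips/bridge',(A[w]@c).max().round(4),(np.array([-.075,0,1])@c).round(4),(np.array([-.175,0,1])@c).round(4))
    if ft.sum()>300: print('   U range',np.percentile(U[ft],[1,99]).round(4),'V',np.percentile(V[ft],[1,99]).round(4))
    for s in (1,-1):
        m=g&(U>-.04)&(U<.04)&(abs(V*s-.073)<.006)&(Z>.058)&(Z<.07)
        print('   plate',s,m.sum(),np.median(Z[m]).round(4) if m.sum() else '')
E
```

```text
[ 0.5168 -0.0434  0.0819] [7.70206668e-01 6.37794363e-01 6.53440345e-05 1.87412858e-04]
top 544 plane [-0.0038  0.005   0.0565] z at tips/bridge 0.0575 0.0568 0.0572
   U range [-0.1826 -0.0791] V [0.0473 0.0732]
   plate 1 251 0.0632
   plate -1 284 0.0627
side 1139 plane [ 0.0027 -0.0006  0.059 ] z at tips/bridge 0.0589 0.0588 0.0586
   U range [-0.1933 -0.0826] V [-0.0736  0.0725]
   plate 1 3 0.0634
   plate -1 0 
wrist 27789 plane [-0.0002  0.0001  0.0577] z at tips/bridge 0.0578 0.0578 0.0578
   U range [-0.1832 -0.0738] V [-0.073   0.0727]
   plate 1 0 
   plate -1 0
```

View pics/side_b.png

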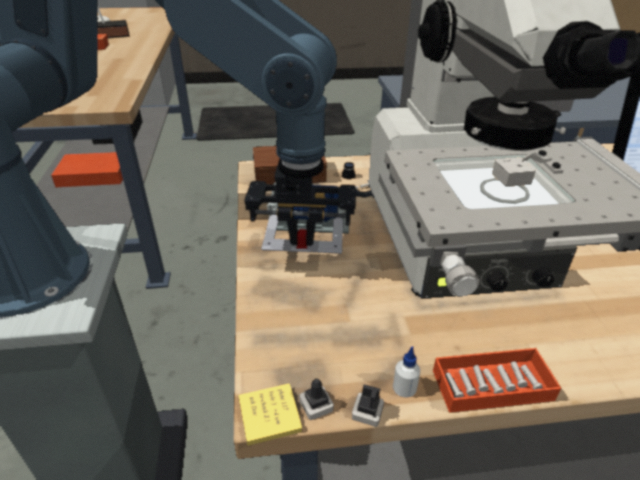

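The side view shows the held fork level, ahead of the stand (fork plate at about (303,243)). It is laterally centred within 0.5 mm and its underside is at about 54.4 mm. I'll raise it 0.5 mm and start sliding in slowly.

Call:
{"op": "carry_out", "data": {"increments": [{"hand": 0, "dx": 0.3, "dy": 0, "dz": -0.025, "rx": 0, "ry": 0, "rz": 0}, {"hand": 0, "dx": 0.3, "dy": 0, "dz": 0, "rx": 0, "ry": 0, "rz": 0}, {"hand": 0, "dx": 0.3, "dy": 0, "dz": 0, "rx": 0, "ry": 0, "rz": 0}, {"hand": 0, "dx": 0.3, "dy": 0, "dz": 0, "rx": 0, "ry": 0, "rz": 0}, {"hand": 0, "dx": 0.3, "dy": 0, "dz": 0, "rx": 0, "ry": 0, "rz": 0}, {"hand": 0, "dx": 0.3, "dy": 0, "dz": 0, "rx": 0, "ry": 0, "rz": 0}]}}

```text
clock: 8.0
tcp_pos: [0.5233, -0.0075, 0.0822]
tool_rot: [0.77, 0.638, -0.0, -0.0]
force: [-0.8, -0.1, -2.2]
finger_gap: 0.18
grasp_force: 30.0
```

Call:
{"op": "carry_out", "data": {"increments": [{"hand": 0, "dx": 0.4, "dy": 0, "dz": 0, "rx": 0, "ry": 0, "rz": 0}, {"hand": 0, "dx": 0.4, "dy": 0, "dz": 0, "rx": 0, "ry": 0, "rz": 0}, {"hand": 0, "dx": 0.4, "dy": 0, "dz": 0, "rx": 0, "ry": 0, "rz": 0}, {"hand": 0, "dx": 0.4, "dy": 0, "dz": 0, "rx": 0, "ry": 0, "rz": 0}]}}

```text
clock: 8.5
tcp_pos: [0.5293, 0.0241, 0.0822]
tool_rot: [0.77, 0.638, -0.0, -0.0]
force: [0.4, 0.7, -0.3]
finger_gap: 0.178
grasp_force: 30.0
```

Call:
{"op": "carry_out", "data": {"increments": [{"hand": 0, "dx": 0.4, "dy": 0, "dz": 0, "rx": 0, "ry": 0, "rz": 0}, {"hand": 0, "dx": 0.4, "dy": 0, "dz": 0, "rx": 0, "ry": 0, "rz": 0}, {"hand": 0, "dx": 0.4, "dy": 0, "dz": 0, "rx": 0, "ry": 0, "rz": 0}]}}

```text
clock: 8.88
tcp_pos: [0.5338, 0.0476, 0.0822]
tool_rot: [0.77, 0.638, -0.0, -0.0]
force: [-0.2, -0.7, -2.8]
finger_gap: 0.175
grasp_force: 30.0
```

Call:
{"op": "carry_out", "data": {"increments": [{"hand": 0, "dx": 0.2, "dy": 0, "dz": 0, "rx": 0, "ry": 0, "rz": 0}, {"hand": 0, "dx": 0.2, "dy": 0, "dz": 0, "rx": 0, "ry": 0, "rz": 0}, {"hand": 0, "dx": 0.2, "dy": 0, "dz": 0, "rx": 0, "ry": 0, "rz": 0}, {"hand": 0, "dx": 0.1, "dy": 0, "dz": 0, "rx": 0, "ry": 0, "rz": 0}]}}

```text
clock: 9.38
tcp_pos: [0.5364, 0.061, 0.0822]
tool_rot: [0.77, 0.638, -0.0, 0.0]
force: [-0.0, -1.2, -3.1]
finger_gap: 0.184
grasp_force: 30.0
```

Call:
{"op": "carry_out", "data": {"increments": [{"hand": 0, "dx": 0.1, "dy": 0, "dz": 0, "rx": 0, "ry": 0, "rz": 0}, {"hand": 0, "dx": 0.05, "dy": 0, "dz": 0, "rx": 0, "ry": 0, "rz": 0}]}}

```text
clock: 9.62
tcp_pos: [0.5369, 0.0638, 0.0822]
tool_rot: [0.77, 0.638, 0.0, 0.0]
force: [0.4, -0.5, -2.6]
finger_gap: 0.18
grasp_force: 30.0
```

Call:
{"op": "carry_out", "data": {"increments": [{"hand": 0, "dx": 0.05, "dy": 0, "dz": 0, "rx": 0, "ry": 0, "rz": 0}, {"hand": 0, "dx": 0.05, "dy": 0, "dz": 0, "rx": 0, "ry": 0, "rz": 0}]}}

```text
clock: 9.88
tcp_pos: [0.5373, 0.0657, 0.0822]
tool_rot: [0.77, 0.638, -0.0, -0.0]
force: [0.0, -0.4, -1.3]
finger_gap: 0.179
grasp_force: 30.0
```

Call:
{"op": "carry_out", "data": {"increments": [{"hand": 0, "dx": 0.05, "dy": 0, "dz": 0, "rx": 0, "ry": 0, "rz": 0}, {"hand": 0, "dx": 0.05, "dy": 0, "dz": 0, "rx": 0, "ry": 0, "rz": 0}]}}

```text
clock: 10.12
tcp_pos: [0.5376, 0.0671, 0.0823]
tool_rot: [0.77, 0.638, -0.0, 0.0]
force: [-1.4, -5.9, -0.4]
finger_gap: 0.175
grasp_force: 30.0
```

Call:
{"op": "carry_out", "data": {"increments": [{"hand": 0, "dx": 0.05, "dy": 0, "dz": 0, "rx": 0, "ry": 0, "rz": 0}, {"hand": 0, "dx": 0, "dy": 0, "dz": 0, "rx": 0, "ry": 0, "rz": 0}]}}

```text
clock: 10.38
tcp_pos: [0.5377, 0.0672, 0.0823]
tool_rot: [0.77, 0.638, -0.001, 0.001]
force: [-2.2, -8.5, 1.1]
finger_gap: 0.181
grasp_force: 30.0
```

The end stop is reached: force is −8.5 N along the slide and the TCP is at (537.7, 67.2), so the stand origin is about (549.9, 131.1). Now I'll relax, release and rise.

Call:
{"op": "carry_out", "data": {"increments": [{"hand": 0, "dx": -0.04, "dy": 0, "dz": 0, "rx": 0, "ry": 0, "rz": 0}, {"hand": 0.5, "dx": 0, "dy": 0, "dz": 0, "rx": 0, "ry": 0, "rz": 0}, {"hand": 0.5, "dx": 0, "dy": 0, "dz": 0, "rx": 0, "ry": 0, "rz": 0}, {"hand": 0.5, "dx": 0, "dy": 0, "dz": 0, "rx": 0, "ry": 0, "rz": 0}]}}

```text
clock: 10.88
tcp_pos: [0.5378, 0.0682, 0.0824]
tool_rot: [0.77, 0.638, 0.0, 0.0]
force: [-0.2, -0.2, 0.3]
finger_gap: 0.488
grasp_force: 0.0
```

Call:
{"op": "carry_out", "data": {"increments": [{"hand": 0.5, "dx": 0, "dy": 0, "dz": -0.5, "rx": 0, "ry": 0, "rz": 0}, {"hand": 0.5, "dx": 0, "dy": 0, "dz": -1, "rx": 0, "ry": 0, "rz": 0}, {"hand": 0.5, "dx": 0, "dy": 0, "dz": -1, "rx": 0, "ry": 0, "rz": 0}, {"hand": 0.5, "dx": 0, "dy": 0, "dz": -1, "rx": 0, "ry": 0, "rz": 0}, {"hand": 0.5, "dx": 0, "dy": 0, "dz": -1, "rx": 0, "ry": 0, "rz": 0}]}}

```text
clock: 11.5
tcp_pos: [0.5378, 0.068, 0.1737]
tool_rot: [0.77, 0.638, 0.0, 0.0]
force: [0.9, 0.7, 0.3]
finger_gap: 0.5
grasp_force: 0.0
```

```bash
python3 plan.py 0.4994 0.102 0.17 -100.8 24 | cut -c1-110; python3 -c "
from bench import bot; print(bot.sense()['joints'])"
```

```text
24 rows
0 {'dx': 0.055, 'dy': -0.092, 'dz': 0.008, 'rx': 0.0, 'ry': -0.0, 'rz': 0.938}
1 {'dx': 0.049, 'dy': -0.095, 'dz': 0.008, 'rx': 0.0, 'ry': -0.0, 'rz': 0.938}
2 {'dx': 0.042, 'dy': -0.098, 'dz': 0.008, 'rx': 0.0, 'ry': -0.001, 'rz': 0.938}
3 {'dx': 0.036, 'dy': -0.101, 'dz': 0.008, 'rx': 0.0, 'ry': -0.001, 'rz': 0.938}
4 {'dx': 0.029, 'dy': -0.103, 'dz': 0.008, 'rx': 0.0, 'ry': -0.001, 'rz': 0.938}
5 {'dx': 0.022, 'dy': -0.105, 'dz': 0.008, 'rx': 0.0, 'ry': -0.0, 'rz': 0.938}
6 {'dx': 0.015, 'dy': -0.106, 'dz': 0.007, 'rx': 0.0, 'ry': -0.001, 'rz': 0.938}
7 {'dx': 0.008, 'dy': -0.107, 'dz': 0.008, 'rx': 0.0, 'ry': -0.001, 'rz': 0.938}
8 {'dx': 0.001, 'dy': -0.107, 'dz': 0.007, 'rx': 0.0, 'ry': -0.001, 'rz': 0.938}
9 {'dx': -0.006, 'dy': -0.107, 'dz': 0.008, 'rx': 0.0, 'ry': -0.0, 'rz': 0.938}
10 {'dx': -0.013, 'dy': -0.106, 'dz': 0.007, 'rx': 0.001, 'ry': -0.001, 'rz': 0.938}
11 {'dx': -0.019, 'dy': -0.105, 'dz': 0.008, 'rx': 0.0, 'ry': -0.0, 'rz': 0.938}
12 {'dx': -0.026, 'dy': -0.103, 'dz': 0.007, 'rx': 0.001, 'ry': -0.001, 'rz': 0.938}
13 {'dx': -0.033, 'dy': -0.102, 'dz': 
[... 295 characters left out ...]
 {'dx': -0.058, 'dy': -0.09, 'dz': 0.008, 'rx': 0.0, 'ry': -0.0, 'rz': 0.938}
18 {'dx': -0.064, 'dy': -0.086, 'dz': 0.007, 'rx': 0.001, 'ry': -0.001, 'rz': 0.938}
19 {'dx': -0.069, 'dy': -0.081, 'dz': 0.008, 'rx': 0.0, 'ry': -0.0, 'rz': 0.938}
20 {'dx': -0.075, 'dy': -0.076, 'dz': 0.007, 'rx': 0.001, 'ry': -0.001, 'rz': 0.938}
21 {'dx': -0.079, 'dy': -0.072, 'dz': 0.008, 'rx': 0.0, 'ry': -0.0, 'rz': 0.938}
22 {'dx': -0.084, 'dy': -0.066, 'dz': 0.008, 'rx': 0.001, 'ry': -0.001, 'rz': 0.938}
23 {'dx': -0.088, 'dy': -0.06, 'dz': 0.007, 'rx': 0.0, 'ry': -0.0, 'rz': 0.938}
end [0.4994 0.102  0.17  ]
[-9.33335062e-02  1.96889241e-01  1.76455696e+00  1.10943976e-04
  1.17931685e+00  9.42768921e-02]
```

Call:
{"op": "carry_out", "data": {"increments": [{"hand": 0.5, "dx": 0.05, "dy": -0.09, "dz": 0.01, "rx": 0, "ry": 0, "rz": 0.94}, {"hand": 0.5, "dx": 0.05, "dy": -0.1, "dz": 0.01, "rx": 0, "ry": 0, "rz": 0.94}, {"hand": 0.5, "dx": 0.04, "dy": -0.1, "dz": 0.01, "rx": 0, "ry": 0, "rz": 0.94}, {"hand": 0.5, "dx": 0.04, "dy": -0.1, "dz": 0.01, "rx": 0, "ry": 0, "rz": 0.94}, {"hand": 0.5, "dx": 0.03, "dy": -0.1, "dz": 0.01, "rx": 0, "ry": 0, "rz": 0.94}, {"hand": 0.5, "dx": 0.02, "dy": -0.1, "dz": 0.01, "rx": 0, "ry": 0, "rz": 0.94}, {"hand": 0.5, "dx": 0.02, "dy": -0.11, "dz": 0.01, "rx": 0, "ry": 0, "rz": 0.94}, {"hand": 0.5, "dx": 0.01, "dy": -0.11, "dz": 0.01, "rx": 0, "ry": 0, "rz": 0.94}]}}

```text
clock: 12.5
tcp_pos: [0.525, 0.0795, 0.1714]
tool_rot: [0.91, 0.415, 0.0, 0.0]
force: [-0.5, -0.2, 0.8]
finger_gap: 0.501
grasp_force: 0.0
```

Call:
{"op": "carry_out", "data": {"increments": [{"hand": 0.5, "dx": 0, "dy": -0.11, "dz": 0.01, "rx": 0, "ry": 0, "rz": 0.94}, {"hand": 0.5, "dx": -0.01, "dy": -0.11, "dz": 0.01, "rx": 0, "ry": 0, "rz": 0.94}, {"hand": 0.5, "dx": -0.01, "dy": -0.11, "dz": 0.01, "rx": 0, "ry": 0, "rz": 0.94}, {"hand": 0.5, "dx": -0.02, "dy": -0.1, "dz": 0.01, "rx": 0, "ry": 0, "rz": 0.94}, {"hand": 0.5, "dx": -0.03, "dy": -0.1, "dz": 0.01, "rx": 0, "ry": 0, "rz": 0.94}, {"hand": 0.5, "dx": -0.03, "dy": -0.1, "dz": 0.01, "rx": 0, "ry": 0, "rz": 0.94}, {"hand": 0.5, "dx": -0.04, "dy": -0.1, "dz": 0.01, "rx": 0, "ry": 0, "rz": 0.94}, {"hand": 0.5, "dx": -0.05, "dy": -0.1, "dz": 0.01, "rx": 0, "ry": 0, "rz": 0.94}]}}

```text
clock: 13.5
tcp_pos: [0.512, 0.0908, 0.1698]
tool_rot: [0.986, 0.165, 0.0, 0.0]
force: [0.4, -0.4, 1.2]
finger_gap: 0.504
grasp_force: 0.0
```

Call:
{"op": "carry_out", "data": {"increments": [{"hand": 0.5, "dx": -0.05, "dy": -0.09, "dz": 0.01, "rx": 0, "ry": 0, "rz": 0.94}, {"hand": 0.5, "dx": -0.06, "dy": -0.09, "dz": 0.01, "rx": 0, "ry": 0, "rz": 0.94}, {"hand": 0.5, "dx": -0.06, "dy": -0.09, "dz": 0.01, "rx": 0, "ry": 0, "rz": 0.94}, {"hand": 0.5, "dx": -0.07, "dy": -0.08, "dz": 0.01, "rx": 0, "ry": 0, "rz": 0.94}, {"hand": 0.5, "dx": -0.07, "dy": -0.08, "dz": 0.01, "rx": 0, "ry": 0, "rz": 0.94}, {"hand": 0.5, "dx": -0.08, "dy": -0.07, "dz": 0.01, "rx": 0, "ry": 0, "rz": 0.94}, {"hand": 0.5, "dx": -0.08, "dy": -0.07, "dz": 0.01, "rx": 0, "ry": 0, "rz": 0.94}, {"hand": 0.5, "dx": -0.09, "dy": -0.06, "dz": 0.01, "rx": 0, "ry": 0, "rz": 0.94}]}}

```text
clock: 14.5
tcp_pos: [0.4995, 0.1023, 0.1682]
tool_rot: [0.995, -0.097, 0.0, -0.0]
force: [-0.1, 0.0, -0.5]
finger_gap: 0.497
grasp_force: 0.0
```

```bash
python3 look.py c; python3 - <<'E'
from h import *
from m import rect
c0=np.array([.5499,.1311])
u=np.array([.1874,.9823]);v=np.array([-.9823,.1874])
for n in ['wrist','top','side']:
    z=np.load(f'{n}_c.npz');ci={k:z[k] for k in z};im=z['im'].astype(int);d=z['d'];P=pts(d,ci)
    X,Y,Z=P[...,0],P[...,1],P[...,2];q=P[...,:2]-c0;U=q@u;V=q@v
    b=(im[...,2]>im[...,0]+25)&(abs(U)<.06)&(abs(V)<.08)
    l=b&(Z>.078)&(Z<.092);f=b&(Z>.055)&(Z<.068)
    red=(im[...,0]>110)&(im[...,1]<70)&(im[...,2]<80)&(Z>.08)&(Z<.1)&(U<-.04)
    for nm,m in (('lug',l),('flange',f),('redtop',red)):
        if m.sum()>15: print(n,nm,m.sum(),rect(P,m),'U',np.percentile(U[m],[2,98]).round(4),'V',np.percentile(V[m],[2,98]).round(4),'z',np.median(Z[m]).round(4))
E
```

```text
[0.4994 0.1023 0.1681] [ 9.95387963e-01 -9.59304593e-02  3.78976640e-04 -8.40694223e-05]
wrist lug 426 (array([500.7, 102.4]), array([ 8.8, 23. ]), 78.66) U [-0.0417 -0.0329] V [0.0318 0.0536] z 0.0834
wrist flange 9244 (array([549.5, 133. ]), array([ 87.7, 125.3]), 79.23) U [-0.0413  0.0442] V [-0.0608  0.0598] z 0.0612
wrist redtop 870 (array([539.3,  67.9]), array([22.7, 15.3]), 79.52) U [-0.0747 -0.0532] V [-0.0086  0.006 ] z 0.0868
top flange 101 (array([589.6, 118.2]), array([94.2, 51.3]), 56.27) U [-0.0399  0.0414] V [-0.0587 -0.0019] z 0.0607
side lug 53 (array([499.4,  99.4]), array([22.8, 11.9]), 1.44) U [-0.0465 -0.0355] V [0.032  0.0532] z 0.0827
side flange 439 (array([548.3, 127.5]), array([ 87.3, 122.1]), 81.32) U [-0.046  0.037] V [-0.0589  0.0591] z 0.0613
```

View pics/wrist_c.png

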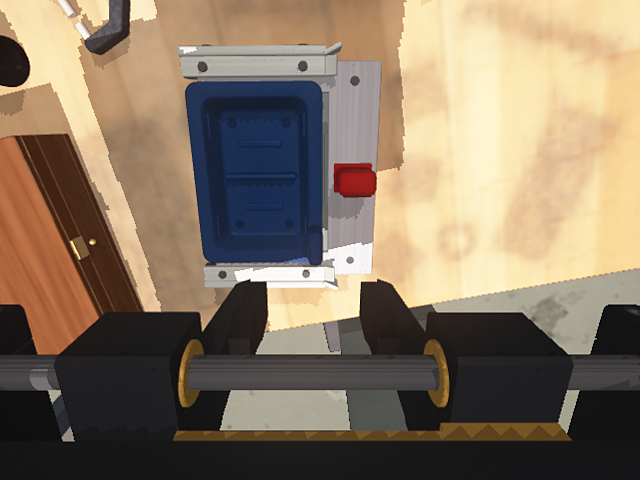

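The wrist view shows the fork seated behind the tray (red grip at (355,180), bridge at x≈350) and the tray lug at (315,245). Relative to the flange centre the grip is at about −66 mm, so the fork is home. The lug is almost under the TCP. I'll descend with the fingers narrowed.

Call:
{"op": "carry_out", "data": {"increments": [{"hand": 0.38, "dx": 0, "dy": 0.06, "dz": 0.8, "rx": 0, "ry": 0, "rz": 0}, {"hand": 0.38, "dx": 0, "dy": 0, "dz": 1, "rx": 0, "ry": 0, "rz": 0}, {"hand": 0.38, "dx": 0, "dy": 0, "dz": 1, "rx": 0, "ry": 0, "rz": 0}, {"hand": 0.38, "dx": 0, "dy": 0, "dz": 0.8, "rx": 0, "ry": 0, "rz": 0}, {"hand": 0.38, "dx": 0, "dy": 0, "dz": 0.5, "rx": 0, "ry": 0, "rz": 0}, {"hand": 0.38, "dx": 0, "dy": 0, "dz": 0.1, "rx": 0, "ry": 0, "rz": 0}]}}

```text
clock: 15.4
tcp_pos: [0.4987, 0.1009, 0.0826]
tool_rot: [0.995, -0.096, -0.001, 0.0]
force: [0.5, -0.2, -0.1]
finger_gap: 0.381
grasp_force: 0.0
```

Call:
{"op": "carry_out", "data": {"increments": [{"hand": 0, "dx": 0, "dy": 0, "dz": 0, "rx": 0, "ry": 0, "rz": 0}, {"hand": 0, "dx": 0, "dy": 0, "dz": 0, "rx": 0, "ry": 0, "rz": 0}, {"hand": 0, "dx": 0, "dy": 0, "dz": 0, "rx": 0, "ry": 0, "rz": 0}, {"hand": 0, "dx": 0, "dy": 0, "dz": 0, "rx": 0, "ry": 0, "rz": 0}, {"hand": 0, "dx": 0, "dy": 0, "dz": 0, "rx": 0, "ry": 0, "rz": 0}]}}

```text
clock: 16.02
tcp_pos: [0.4995, 0.1009, 0.0839]
tool_rot: [0.995, -0.096, 0.0, -0.0]
force: [-0.5, 0.0, 4.3]
finger_gap: 0.101
grasp_force: 30.0
```

```bash
cat > peel.py <<'E'
import numpy as np
from plan import *
from plan import Ro
# peel: rotate about axis through far corner, perpendicular to the diagonal
c0=np.array([.5499,.1311,0]);S=Ro.from_euler('z',79.2,degrees=True)
far=c0+S.apply([.044,-.062,.060]);dg=S.apply([-.088,.124,0]);ax=np.cross(dg/np.linalg.norm(dg),[0,0,1])
s=bot.sense();p=np.array(s['tcp_pos']);R=Ro.from_quat(s['tool_rot']);st=1.25
for i in range(8):
    Q=Ro.from_rotvec(ax*st,degrees=True);p2=far+Q.apply(p-far);R2=Q*R
    print(i,(R.inv().apply(p2-p)/.02).round(3).tolist(),((R.inv()*R2).as_rotvec(degrees=True)/4).round(3).tolist(),p2.round(4),'corner up mm',round(152*np.sin(np.radians(st*(i+1))),1))
    p,R=p2,R2
E
python3 peel.py
```

```text
0 [0.023, -0.016, -0.146] [-0.182, -0.254, -0.0] [0.5    0.1012 0.0868] corner up mm 3.3
1 [0.023, -0.016, -0.146] [-0.182, -0.254, -0.0] [0.5006 0.1014 0.0898] corner up mm 6.6
2 [0.023, -0.016, -0.146] [-0.182, -0.254, -0.0] [0.5012 0.1017 0.0927] corner up mm 9.9
3 [0.023, -0.016, -0.146] [-0.182, -0.254, -0.0] [0.5019 0.102  0.0955] corner up mm 13.2
4 [0.023, -0.016, -0.146] [-0.182, -0.254, -0.0] [0.5026 0.1023 0.0984] corner up mm 16.5
5 [0.023, -0.016, -0.146] [-0.182, -0.254, -0.0] [0.5034 0.1027 0.1013] corner up mm 19.8
6 [0.023, -0.016, -0.146] [-0.182, -0.254, -0.0] [0.5042 0.1031 0.1041] corner up mm 23.1
7 [0.023, -0.016, -0.146] [-0.182, -0.254, -0.0] [0.5051 0.1035 0.1069] corner up mm 26.4
```

Call:
{"op": "carry_out", "data": {"increments": [{"hand": 0, "dx": 0.023, "dy": -0.016, "dz": -0.146, "rx": -0.18, "ry": -0.25, "rz": 0}, {"hand": 0, "dx": 0.023, "dy": -0.016, "dz": -0.146, "rx": -0.18, "ry": -0.25, "rz": 0}, {"hand": 0, "dx": 0.023, "dy": -0.016, "dz": -0.146, "rx": -0.18, "ry": -0.25, "rz": 0}, {"hand": 0, "dx": 0.023, "dy": -0.016, "dz": -0.146, "rx": -0.18, "ry": -0.25, "rz": 0}]}}

```text
clock: 16.52
tcp_pos: [0.5013, 0.102, 0.0947]
tool_rot: [0.994, -0.095, -0.038, 0.022]
force: [0.4, 0.6, -2.7]
finger_gap: 0.099
grasp_force: 30.0
```

Call:
{"op": "carry_out", "data": {"increments": [{"hand": 0, "dx": 0.023, "dy": -0.016, "dz": -0.146, "rx": -0.18, "ry": -0.25, "rz": 0}, {"hand": 0, "dx": 0.023, "dy": -0.016, "dz": -0.146, "rx": -0.18, "ry": -0.25, "rz": 0}, {"hand": 0, "dx": 0.023, "dy": -0.016, "dz": -0.146, "rx": -0.18, "ry": -0.25, "rz": 0}, {"hand": 0, "dx": 0, "dy": 0, "dz": 0, "rx": 0, "ry": 0, "rz": 0}]}}

```text
clock: 17.02
tcp_pos: [0.5045, 0.1031, 0.1039]
tool_rot: [0.993, -0.096, -0.065, 0.038]
force: [0.8, -0.1, -1.2]
finger_gap: 0.098
grasp_force: 30.0
```

```bash
python3 look.py d; python3 - <<'E'
from h import *
c0=np.array([.5499,.1311]);u=np.array([.1874,.9823]);v=np.array([-.9823,.1874])
for n in ['wrist','side']:
    z=np.load(f'{n}_d.npz');ci={k:z[k] for k in z};im=z['im'].astype(int);d=z['d'];P=pts(d,ci)
    q=P[...,:2]-c0;U=q@u;V=q@v;Z=P[...,2]
    b=(im[...,2]>im[...,0]+25)
    for nm,uu,vv in (('near',-.039,.058),('far',.041,-.059),('nearR',-.039,-.059),('farR',.041,.058),('lug',-.039,.044)):
        m=b&(abs(U-uu)<.005)&(abs(V-vv)<.005); print(n,nm,m.sum(),np.percentile(Z[m],[10,50,90]).round(4) if m.sum() else '')
E
```

```text
[0.5039 0.1031 0.1036] [ 0.99258051 -0.09556818 -0.06491861  0.03789752]
wrist near 0 
wrist far 399 [0.0613 0.0624 0.0634]
wrist nearR 398 [0.0682 0.0693 0.0703]
wrist farR 155 [0.0754 0.0763 0.0771]
wrist lug 212 [0.1033 0.1043 0.1051]
side near 4 [0.0836 0.0841 0.085 ]
side far 0 
side nearR 6 [0.0682 0.0697 0.0705]
side farR 0 
side lug 28 [0.0565 0.0638 0.0707]
```

View pics/side_d.png

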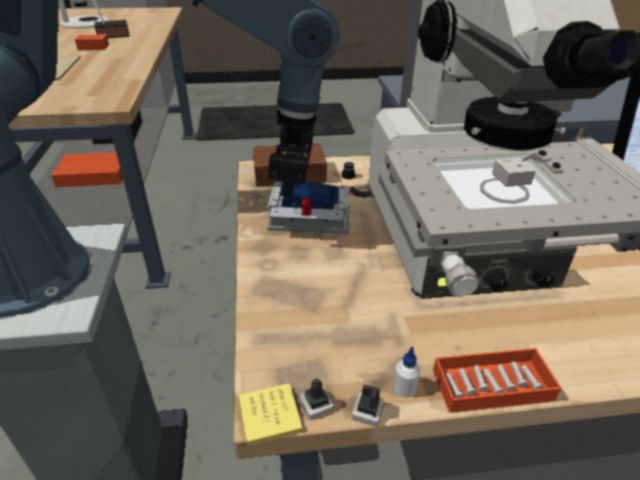

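The side view shows the gripper holding the tilted tray at about (305,195) with the fork grip at (306,207) still home. The near corner is at z ≈ 84 mm and the far corner at 62 mm, so the peel condition is met. Now I'll lift clear, then level.

```bash
python3 - <<'E'
from plan import *
s=bot.sense();R=Ro.from_quat(s['tool_rot']);p=np.array(s['tcp_pos'])
print('up in tool',R.inv().apply([0,0,1]).round(3)); plan([p[0],p[1],.145],R,6)
print('level after, from .145:');
class B:
    def sense(self): return dict(tcp_pos=[p[0],p[1],.145],tool_rot=s['tool_rot'])
import plan as m; m.bot=B(); m.plan([p[0],p[1],.23],down(-101),8)
E
```

```text
up in tool [-0.122  0.088 -0.989]
6 rows
0 {'dx': -0.042, 'dy': 0.03, 'dz': -0.342, 'rx': 0.0, 'ry': 0.0, 'rz': 0.0}
1 {'dx': -0.042, 'dy': 0.03, 'dz': -0.342, 'rx': 0.0, 'ry': 0.0, 'rz': 0.0}
2 {'dx': -0.042, 'dy': 0.03, 'dz': -0.342, 'rx': 0.0, 'ry': 0.0, 'rz': 0.0}
3 {'dx': -0.042, 'dy': 0.031, 'dz': -0.342, 'rx': 0.0, 'ry': 0.0, 'rz': 0.0}
4 {'dx': -0.042, 'dy': 0.03, 'dz': -0.342, 'rx': 0.0, 'ry': 0.0, 'rz': 0.0}
5 {'dx': -0.043, 'dy': 0.031, 'dz': -0.341, 'rx': 0.0, 'ry': 0.0, 'rz': 0.0}
end [0.5038 0.103  0.145 ]
level after, from .145:
8 rows
0 {'dx': -0.065, 'dy': 0.047, 'dz': -0.525, 'rx': 0.158, 'ry': 0.219, 'rz': -0.0}
1 {'dx': -0.057, 'dy': 0.041, 'dz': -0.527, 'rx': 0.157, 'ry': 0.219, 'rz': -0.0}
2 {'dx': -0.048, 'dy': 0.035, 'dz': -0.528, 'rx': 0.158, 'ry': 0.219, 'rz': -0.0}
3 {'dx': -0.041, 'dy': 0.029, 'dz': -0.529, 'rx': 0.157, 'ry': 0.219, 'rz': -0.0}
4 {'dx': -0.032, 'dy': 0.023, 'dz': -0.53, 'rx': 0.158, 'ry': 0.219, 'rz': -0.0}
5 {'dx': -0.024, 'dy': 0.017, 'dz': -0.53, 'rx': 0.157, 'ry': 0.219, 'rz': -0.0}
6 {'dx': -0.016, 'dy': 0.012, 'dz': -0.531, 'rx': 0.158, 'ry': 0.218, 'rz': -0.0}
7 {'dx': -0.009, 'dy': 0.006, 'dz': -0.531, 'rx': 0.157, 'ry': 0.219, 'rz': -0.001}
end [0.5038 0.103  0.23  ]
```

Call:
{"op": "carry_out", "data": {"increments": [{"hand": 0, "dx": -0.03, "dy": 0.02, "dz": -0.2, "rx": 0, "ry": 0, "rz": 0}, {"hand": 0, "dx": -0.03, "dy": 0.02, "dz": -0.2, "rx": 0, "ry": 0, "rz": 0}, {"hand": 0, "dx": -0.03, "dy": 0.02, "dz": -0.25, "rx": 0, "ry": 0, "rz": 0}, {"hand": 0, "dx": -0.03, "dy": 0.02, "dz": -0.3, "rx": 0, "ry": 0, "rz": 0}, {"hand": 0, "dx": -0.04, "dy": 0.03, "dz": -0.34, "rx": 0, "ry": 0, "rz": 0}, {"hand": 0, "dx": -0.04, "dy": 0.03, "dz": -0.34, "rx": 0, "ry": 0, "rz": 0}, {"hand": 0, "dx": -0.05, "dy": 0.04, "dz": -0.4, "rx": 0, "ry": 0, "rz": 0}]}}

```text
clock: 18.05
tcp_pos: [0.5038, 0.1031, 0.1451]
tool_rot: [0.993, -0.096, -0.065, 0.038]
force: [-0.7, -0.8, -0.8]
finger_gap: 0.1
grasp_force: 30.0
```

Call:
{"op": "carry_out", "data": {"increments": [{"hand": 0, "dx": -0.06, "dy": 0.05, "dz": -0.53, "rx": 0.16, "ry": 0.22, "rz": 0}, {"hand": 0, "dx": -0.06, "dy": 0.04, "dz": -0.53, "rx": 0.16, "ry": 0.22, "rz": 0}, {"hand": 0, "dx": -0.05, "dy": 0.03, "dz": -0.53, "rx": 0.16, "ry": 0.22, "rz": 0}, {"hand": 0, "dx": -0.04, "dy": 0.03, "dz": -0.53, "rx": 0.16, "ry": 0.22, "rz": 0}, {"hand": 0, "dx": -0.03, "dy": 0.02, "dz": -0.53, "rx": 0.16, "ry": 0.22, "rz": 0}, {"hand": 0, "dx": -0.02, "dy": 0.02, "dz": -0.53, "rx": 0.16, "ry": 0.22, "rz": 0}, {"hand": 0, "dx": -0.02, "dy": 0.01, "dz": -0.53, "rx": 0.16, "ry": 0.22, "rz": 0}, {"hand": 0, "dx": -0.01, "dy": 0.01, "dz": -0.53, "rx": 0.16, "ry": 0.22, "rz": 0}]}}

```text
clock: 19.05
tcp_pos: [0.5038, 0.103, 0.2305]
tool_rot: [0.995, -0.096, 0.001, -0.001]
force: [0.3, 0.4, -0.9]
finger_gap: 0.102
grasp_force: 30.0
```

```bash
python3 look.py e; python3 - <<'E'
from h import *
c0=np.array([.5499,.1311]);u=np.array([.1874,.9823]);v=np.array([-.9823,.1874])
for n in ['wrist','side','top']:
    z=np.load(f'{n}_e.npz');ci={k:z[k] for k in z};im=z['im'].astype(int);d=z['d'];P=pts(d,ci)
    q=P[...,:2]-c0;U=q@u;V=q@v;Z=P[...,2]
    b=(im[...,2]>im[...,0]+25)&(abs(U)<.08)&(abs(V)<.09)
    print(n,b.sum(),'blue z hist',np.histogram(Z[b],np.arange(.03,.27,.02))[0])
    m=b&(Z>.16)&(Z<.24)
    if m.sum()>200:
        for nm,a in (('U-',U<-.033),('U+',U>.038),('V-',V<-.055),('V+',V>.052)):
            k=m&a; print('  ',nm,k.sum(),np.median(Z[k]).round(4) if k.sum() else '')
E
```

```text
[0.5044 0.103  0.2313] [ 9.95385601e-01 -9.59323524e-02  1.91124205e-03 -9.14463269e-04]
wrist 47001 blue z hist [    0     0     0     0     0     0     0  9111 36545   730   418]
   U- 4172 0.2081
   U+ 5666 0.2079
   V- 5557 0.2079
   V+ 122 0.2078
side 1634 blue z hist [536 175  11   0   0   0   0   0 740 168   4]
   U- 163 0.2099
   U+ 55 0.2096
   V- 77 0.2103
   V+ 0 
top 739 blue z hist [126  56   0   0   0   0   0   9 153  17   0]
```

View pics/side_e.png

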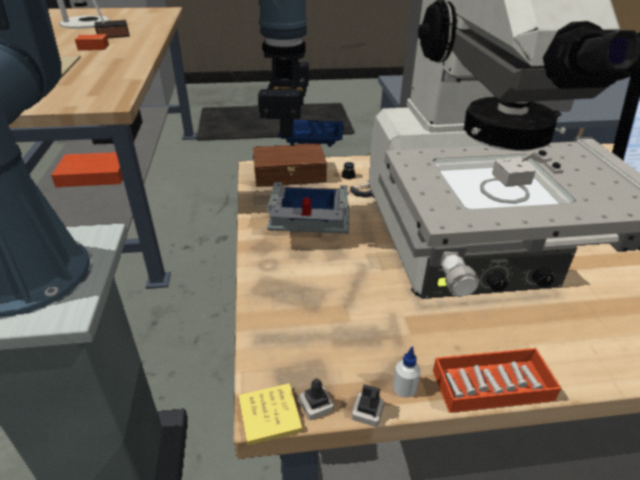

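The side view shows the tray held level in the gripper at about (318,131), with its flange at z ≈ 208 mm, so its underside is at about 181 mm. The fork is home (grip at (306,207)), the lower trays are seated in the stand, and the bystanders haven't moved. I'll let it settle and hand in.

Call:
{"op": "carry_out", "data": {"increments": [{"hand": 0, "dx": 0, "dy": 0, "dz": 0, "rx": 0, "ry": 0, "rz": 0}, {"hand": 0, "dx": 0, "dy": 0, "dz": 0, "rx": 0, "ry": 0, "rz": 0}, {"hand": 0, "dx": 0, "dy": 0, "dz": 0, "rx": 0, "ry": 0, "rz": 0}, {"hand": 0, "dx": 0, "dy": 0, "dz": 0, "rx": 0, "ry": 0, "rz": 0}]}}

```text
clock: 19.7
tcp_pos: [0.5038, 0.1031, 0.2295]
tool_rot: [0.995, -0.096, 0.0, -0.001]
force: [-0.0, 0.8, -1.0]
finger_gap: 0.103
grasp_force: 30.0
```

```bash
python3 -c "
from bench import bot; print(bot.finish_job())"
```

```text
the job is handed in; nothing more can be done
None
```

I handed the job in at about 19.7 s: by my measurements the fork is fully home, the top tray was peeled grip corner first and is held level with its underside about 18 cm up, and nothing else was disturbed; no verdict came back.

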